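Release the blow tube from the push-fit air outlet and park it

TASK

Take the steel blow tube out of the bench air outlet: hold the outlet's release ring down as far as it goes while you draw the tube out, pressing gently and never dragging the tube against the locked fitting. Then set the tube down, foot first, standing in the large middle hole of the parking block, down on the hole's floor, and let go. Do not drop it, and leave the tub, the jar and the plaster model where they are.

Things in the scene. Friction and masses are not known exactly. Their poses are not given: they have to be found in the camera images.
- air_outlet: Bench air outlet, fixed: aluminium block 90 x 70 x 36 mm with a brass push-fit fitting (33 mm diameter, top face at z = 62 mm) upright in its middle. Origin: centre of the underside, on the fitting's axis; z up. The tube stands loosely upright in a 12 mm bore (floor at z = 20 mm) with an 19 mm bore above z = 36 mm. The outlet bears no more than 30 N from anything
- outlet_ring_low (a point): On the fitting's axis, 72 mm over the outlet's origin: where the top face of the raised release ring is at its lowest. The ring (grey, flat, 42 mm outer, 19 mm inner diameter, 4 mm thick, round the tube) is screwed on higher or lower from outlet to outlet: its top is 0 to 10 mm above this point, not measured. It springs down 6 mm to a hard stop, 3 N at the start, 9 N at the stop
- outlet_teeth (a point): On the fitting's axis at its hidden teeth, 50 mm over the outlet's origin. They stop the tube's bead after 1 mm of lift, and open when the ring is 3 mm or more down. Once the bead has risen 2 mm they can no longer catch it, so a tube gripped with the ring on its stop may rise together with the ring; gripped with the ring down less than 4.5 mm, the teeth catch. Then only light drag
- blow_tube: Straight rigid steel blow tube, 10 mm diameter, 92 mm long, 50 g, loose, with a retaining bead 16 mm in diameter and 4 mm thick 25 mm above its foot. Origin: centre of its foot; z runs along the tube to its upper end. In the outlet its foot is 20 mm and its upper end 112 mm over the outlet's origin, 30 to 40 mm above the raised release ring
- tube_centre (a point): Middle of the blow tube, on its axis, 46 mm above its foot
- park_mouth (a point): Centre of the mouth of the large middle hole of the parking block, level with the block's top. The block is grey, fixed, 64 x 94 x 36 mm; the hole is 20 mm in diameter, 30 mm deep, with a small chamfer. The two 7 mm holes beside it, 31 mm away, are too small for the tube
- park_floor (a point): Centre of the floor of that hole, 30 mm below its mouth
- putty_tub: Bystander: round tub, 71 mm diameter, 61 mm high, loose. Origin: centre of its underside
- glaze_jar: Bystander: small round jar, 41 mm diameter, 35 mm high, loose. Origin: centre of its underside
- plaster_model_b: Bystander: white plaster model of a dental arch, 57 x 66 x 28 mm, loose. Origin: centre of its underside

How it is judged (in metres and radians):
On the way, in this order (a step that is already met when the one before it is completed fails the run):
1. the fingers press on the release ring while the tube is still home (contact force between the fingers and air_outlet above 6 N and z of blow_tube in the frame of air_outlet below 0.023 m), for 0.1 s.
2. the tube is out of the outlet: its foot is above the release ring, 85 mm over the outlet's origin (z of blow_tube in the frame of air_outlet above 0.085 m), for 0.1 s.
At the end, for the whole second after the job is handed in: The tube stands at rest in the large hole of the parking block, its foot within 4 mm of the hole's floor and 6 mm of its axis, tilted less than 0.25 rad (horizontal distance between blow_tube and park_floor below 0.006 m and z of blow_tube in the frame of park_floor below 0.004 m and angle between blow_tube's own z axis and vertical below 0.25 rad and linear speed of blow_tube below 0.02 m/s); the robot touches nothing.
It fails at once if more than 30 N on the air outlet (ring pressed too hard, or tube dragged against the teeth) (contact force between anything else and air_outlet above 30 N).
It fails at once if the tube falls (moves faster than 0.4 m/s while the fingers do not touch it) (contact force between the fingers and blow_tube below 0.05 N and linear speed of blow_tube above 0.4 m/s).
It fails at once if the tub is moved more than 15 mm (distance of putty_tub from where it was at the start of the episode above 0.015 m).
It fails at once if the jar is moved more than 15 mm (distance of glaze_jar from where it was at the start of the episode above 0.015 m).
It fails at once if the plaster model is moved more than 15 mm (distance of plaster_model_b from where it was at the start of the episode above 0.015 m).
It also fails if it takes over 48 s, if anything falls off the work surface, if the arm or the gripper's body presses on something with over 40 N, if the wrist force passes 120 N, or if a joint passes its speed limit or range.

ROBOT

A 6-joint arm with a two-finger parallel gripper is mounted at the origin on a cart in front of the work surface, level with it; the furniture and walls round the work are solid. World frame = base frame: x ahead of the robot, y to its left, z up, the work surface at z = 0. Lengths are in mm, angles in rad, forces in N, time in s.
With the tool pointing down it reaches from about 275 to 850 mm from the base axis. Payload 19 kg.
Tool frame: the origin (TCP) lies between the finger pads; the fingertips stand 19 mm ahead of it and the grasp point (between the pads) is the TCP; z points along the fingers, y is the line along which they close (so a half turn about z gives the same grasp; the last joint's range is limited). The gripper opens to 85 mm and grips with 20 to 120 N. Pads are 22 mm wide; open, the fingers measure 114 mm over their backs; the gripper's body (76 mm by 85 mm) begins 54 mm behind the grasp point. The pads swing forward as they close: fully open they stand 13 mm farther back than shut.
Start: joints at [1.181, 0.15, 1.437, -0, 1.554, -0.134], TCP at [145.492, 556.259, 250.267] pointing down, gripper open.
Joint ranges: [-2.8, 2.8], [-0.68, 2.1], [0.12, 2.68], [-1.39, 4.53], [0.16, 2.79], [-2.81, 2.81]. Speed limits (rad/s): [1.89, 1.89, 2.22, 3.01, 3.01, 3.01].

INTERFACE

Orientations are given as a unit quaternion [w, x, y, z].
In Python, from plant import bot gives the robot as it stands. The module is installed in compiled form; this text tells all that it offers.
- The arm moves only by the tool send_rows, never from a script. Its argument "motion" is a list of rows, each an object with "offset": the shift along the tool's x, y, z in m, a list of three; "twist": the turn about the tool's z in degrees. A call has 1 to 20 rows; each row shifts and turns the commanded pose from where the row before left it, along the tool's axes as they then stand; what a row does not reach is not made up. A row lasts 1/8 s, in which the tool goes at most 62.5 mm and 10.7 degrees, less where a joint would pass 70% of its speed; a pose out of reach is approached as far as the arm can. A call with a gripper value outside its range is refused whole. "claw" is the finger opening in m, from 0 to 0.0854, set as the call begins (left out, the last holds). The fingers move at their own pace and stop on an object; the grip force is fixed at half the most. Time passes only in rows, so rows that do not move let the fingers close. It gives the time, the measured TCP pose, the force, the opening and the grip force at its end, in the units of the state.
- bot.observe(): the state, without advancing time (a new reading comes with each control period).
- bot.camera(name): name is "scene" or "top" or "wrist"; returns a dict with "image" (480x640x3 uint8, blue, green, red), "fx", "fy", "cx", "cy" (pixels), "position" and "orientation" of the camera in the world. Camera axes: x right, y up, looking along -z (the intrinsics and any distortion apply to the point x, -y, -z); pixel columns grow to the right and rows downward; lengths in mm; the calibration is good to about 2 mm. The wrist camera is an equidistant fisheye: a pixel r from the principal point sees the ray r / f radians off the axis. A picture is of the moment at which its call begins. There is no depth.
- bot.finish_job(): hands the job in; it is judged then, once.
The state is a dict: "clock": time; "joint_positions": joint angles; "dq": joint speeds; "joint_torque": joint torques, N m; "ee_pos": TCP position; "tool_rot": TCP orientation; "ft_force": force on the tool from outside, world axes, zero at the start; "wrist_torque": the same for the moment, N m; "opening": opening from 0.0 (shut) to 1.0 (fully open); "grasp_force": force on a finger pad.
Only numpy, scipy, OpenCV 4.12 (cv2) and the standard library are available. Lean on these libraries where they do the work, as an engineer would, in place of code of your own. Each camera call takes 0.05 s, during which the arm holds its last target. There are 200 camera calls.

## Working session

There is one attempt and no reset: what is moved stays moved. The work goes in short steps, Python scripts to look and compute and a tool call to move; the robot and the scene stay as the last step left them, time stands still between calls to the robot, and variables do not carry over. Pictures are saved under pics/ and viewed, at most 10 in all, crops included, and the job is handed in when it is done.

Besides the shell and the picture viewer there is one more tool, called after "Request:" by a JSON object that holds its "fn" and its "kwargs", one argument or row to a line. send_rows: Moves the arm, as the interface text tells. Its arguments: {"type":"object","properties":{"motion":{"type":"array"},"claw":{"type":"number"}},"required":["motion"]}

```bash
mkdir -p pics; cat > h.py <<'E'
import numpy as np, cv2
from plant import bot
from scipy.spatial.transform import Rotation as R
def rot(c):
    w,x,y,z=c["orientation"]; return R.from_quat([x,y,z,w]).as_matrix()
def snap(n,f):
    c=bot.camera(n); cv2.imwrite(f,c["image"]); return c
def ray(c,u,v,fish=False):
    a=np.array([(u-c["cx"])/c["fx"],(v-c["cy"])/c["fy"]])
    if fish:
        r=np.linalg.norm(a); d=np.r_[a/max(r,1e-9)*np.sin(r),np.cos(r)]
    else: d=np.r_[a,1]
    return rot(c)@(d*[1,-1,-1])
def atz(c,u,v,z,fish=False):
    d=ray(c,u,v,fish); p=np.array(c["position"]); return p+d*(z-p[2])/d[2]
def proj(c,P,fish=False):
    q=rot(c).T@(np.array(P)-c["position"]); q=q*[1,-1,-1]
    if fish:
        r=np.hypot(q[0],q[1]); t=np.arctan2(r,q[2]); q=np.array([q[0]/r*t,q[1]/r*t,1])
    return np.array([c["cx"]+c["fx"]*q[0]/q[2],c["cy"]+c["fy"]*q[1]/q[2]])
E
python3 - <<'E'
from h import *
import pickle
for n in("scene","top","wrist"):
    c=snap(n,f"pics/{n}0.png"); print(n,{k:v for k,v in c.items() if k!="image"}); pickle.dump(c,open(n+"0.pkl","wb"))
print(bot.observe())
E
```

```text
scene {'fx': 539.9481666847854, 'fy': 539.9481666847854, 'cx': 322.3122754681805, 'cy': 239.32643932438913, 'position': array([208.55411295, 657.36194772, 489.8814777 ]), 'orientation': array([-0.20909457, -0.11413227,  0.49148816,  0.83767098])}
top {'fx': 576.4505664882234, 'fy': 576.4505664882234, 'cx': 320.0700654301502, 'cy': 234.6471286137484, 'position': array([ 3.46142691e+02, -9.62238037e-01,  1.13041071e+03]), 'orientation': array([-0.6655417 , -0.06906305,  0.07749904,  0.73910652])}
wrist {'fx': 371.64829954431775, 'fy': 371.64829954431775, 'cx': 315.9838472768106, 'cy': 236.89516125729665, 'position': array([ 72.25085221, 575.63326449, 373.0999468 ]), 'orientation': array([ 0.78230057, -0.12000327, -0.09135237,  0.60436726])}
{'clock': 0.15, 'joint_positions': array([ 1.18098631e+00,  1.50873891e-01,  1.43784491e+00, -1.90611337e-05,
        1.55379778e+00, -1.34020657e-01]), 'dq': array([-0.00117428, -0.00230734, -0.00151541, -0.00124089,  0.00076268,
       -0.00075485]), 'joint_torque': array([ 2.39440480e-03, -7.13380694e+01, -5.71039081e+01, -2.23415304e-04,
        7.30675427e-03,  1.36458120e-04]), 'ee_pos': array([145.45359407, 556.12897369, 249.83196171]), 'tool_rot': array([-1.10413561e-04,  1.27546121e-01,  9.91832533e-01, -4.48679732e-04]), 'ft_force': array([-0.1831644 , -0.46497622, -0.12440682]), 'wrist_torque': array([-0.00734518, -0.01984914,  0.0044034 ]), 'grasp_force': 0.0, 'opening': 1.0020367775040715}
```

View pics/top0.png

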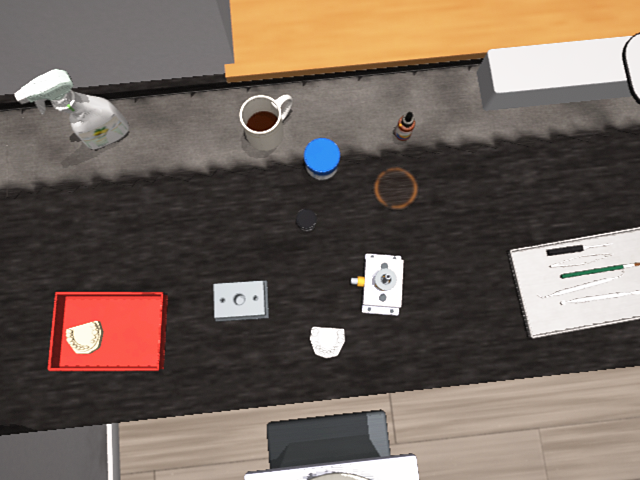

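View pics/scene0.png

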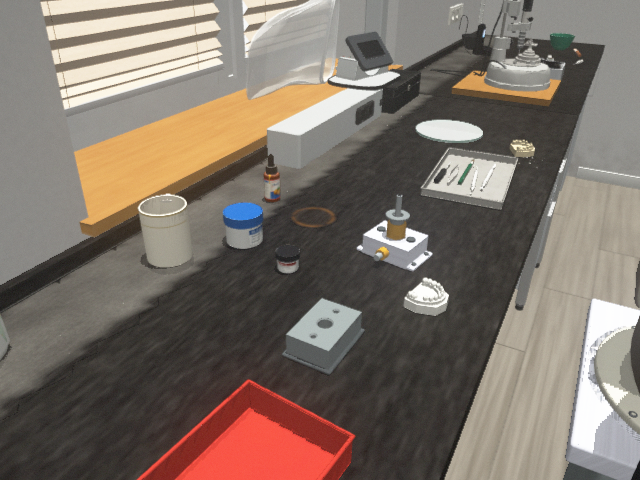

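The top view shows the parking block at about (240,300), the outlet at (383,283), and the model at (327,342). The jar is at (306,220) and the tub at (322,158). The scene view shows the outlet at (396,235) with the tube's upper end near (399,197), and the block hole at (325,323). I'll enlarge both.

```bash
python3 - <<'E'
import cv2,numpy as np
t=cv2.imread("pics/top0.png");s=cv2.imread("pics/scene0.png")
def cr(i,x,y,w,h,k): return cv2.resize(i[y:y+h,x:x+w],None,fx=k,fy=k,interpolation=cv2.INTER_CUBIC)
a=cr(t,205,265,80,60,5);b=cr(t,345,245,80,75,5)
cv2.imwrite("pics/t1.png",np.hstack([np.vstack([a,np.zeros((75,400,3),np.uint8)]),b]))
cv2.imwrite("pics/s1.png",np.hstack([cr(s,355,185,80,90,5),cr(s,280,290,80,90,5)]))
E
```

```text
(no output)
```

View pics/t1.png

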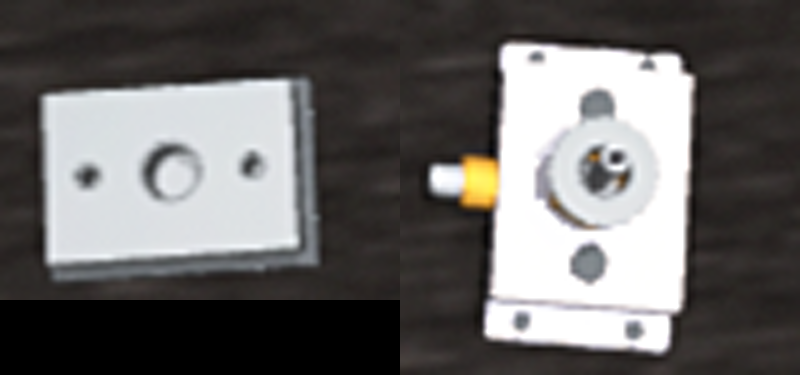

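View pics/s1.png

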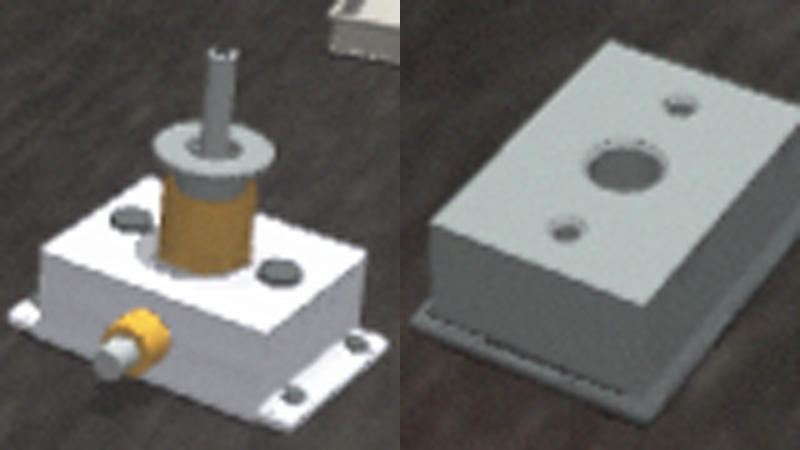

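The crops give these readings:
- **Top view:** tube tip (388,276.6), ring centre (385.3,279.4), hole (239.4,299).
- **Scene view:** tube tip (399.4,195), ring centre (397.6,215), hole (325.2,323.6).

```bash
python3 - <<'E'
from h import *
import pickle
from scipy.optimize import least_squares
t=pickle.load(open("top0.pkl","rb"));s=pickle.load(open("scene0.pkl","rb"));w=pickle.load(open("wrist0.pkl","rb"))
for n,a,b,z in (("tip",(388,276.6),(399.4,195),112),("ring",(385.3,279.4),(397.6,215),77),("hole",(239.4,299),(325.2,323.6),36)):
    r=least_squares(lambda P:np.r_[proj(t,P)-a,proj(s,P)-b],[300,0,z]); print(n,r.x,r.fun,atz(t,*a,z),atz(s,*b,z))
for n,p in (("model",(327,342)),("jar",(306,218)),("tub",(322,155))): print(n,atz(t,*p,20))
# small holes of block
for u,v in((88,176),(253,165)): print(atz(t,205+u/5,265+v/5,36))
for u,v in((680,104),(567,230)): print(atz(s,280+(u-400)/5,290+v/5,36))
# outlet corners at z=36 scene
for u,v in((44,247),(150,178),(366,253),(268,330)): print(atz(s,355+u/5,185+v/5,36))
print(w["position"],proj(w,[280,-80,77],True),proj(w,[280,180,36],True))
print(R.from_quat(np.roll(bot.observe()["tool_rot"],-1)).as_matrix())
E
```

```text
tip [ 471.11229312 -136.75146583  112.02983238] [ 0.04676865  0.11416982 -0.11428386 -0.02089247] [ 471.3273788  -136.69903055  112.        ] [ 470.93545025 -136.8293814   112.        ]
ring [ 470.92836964 -136.13107816   74.81790906] [ 0.07229838  0.17758918 -0.17488962 -0.03180288] [ 471.00985251 -135.76145371   77.        ] [ 469.24532976 -131.99189721   77.        ]
hole [467.50568296 139.01064433  33.01770851] [ 0.12471662  0.26040323 -0.20084725 -0.04190946] [467.69212423 138.82792023  36.        ] [465.53754019 142.34503915  36.        ]
model [371.0043988  -17.96827221  20.        ]
jar [615.49491913  -2.45291003  20.        ]
tub [742.82876893 -47.79946071  20.        ]
[468.75215244 170.64940576  36.        ]
[466.37230167 108.13945425  36.        ]
[465.36347161 109.98550371  36.        ]
[467.22174439 172.52637236  36.        ]
[ 520.20193895 -110.57609743   36.        ]
[ 507.29854816 -177.58405652   36.        ]
[ 419.9915201  -161.25828553   36.        ]
[432.13276648 -94.35608499  36.        ]
[ 72.25085221 575.63326449 373.0999468 ] [-29.06441729 392.08458287] [ 75.66382847 372.96776847]
[[-9.67463949e-01  2.53008686e-01 -3.33478242e-04]
 [ 2.53008884e-01  9.67463571e-01 -8.61864666e-04]
 [ 1.04568804e-04 -9.18195952e-04 -9.99999573e-01]]
```

View pics/wrist0.png

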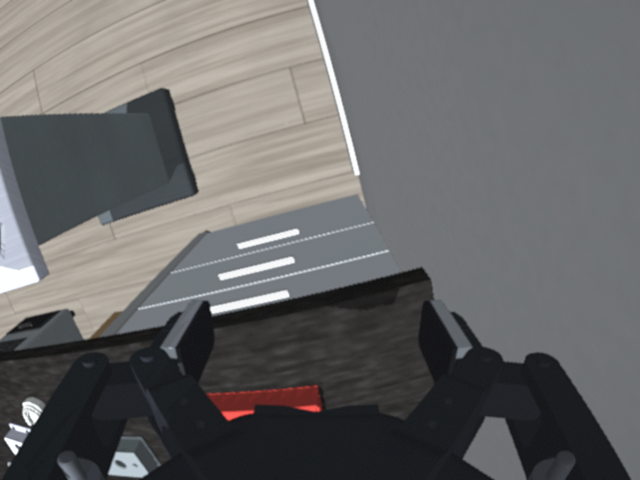

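The wrist view shows only the fingers and the bench edge; the block is just visible at (125,455). The fitting axis is at about (471,-137), the ring top at about 75, and the hole at about (467.5,139). I'm moving over the outlet at a safe height with the fingers partly closed.

Request:
{"fn": "send_rows", "kwargs": {
  "motion": [
    {"offset": [-0.0272,-0.0327,0]},
    {"offset": [-0.0272,-0.0327,0]},
    {"offset": [-0.0272,-0.0327,0]},
    {"offset": [-0.0272,-0.0327,0]},
    {"offset": [-0.0272,-0.0327,0]},
    {"offset": [-0.0272,-0.0327,0]},
    {"offset": [-0.0272,-0.0327,0]},
    {"offset": [-0.0272,-0.0327,0]},
    {"offset": [-0.0272,-0.0327,0]},
    {"offset": [-0.0272,-0.0327,0]},
    {"offset": [-0.0272,-0.0327,0]},
    {"offset": [-0.0272,-0.0327,0]},
    {"offset": [-0.0272,-0.0327,0]},
    {"offset": [-0.0272,-0.0327,0]},
    {"offset": [-0.0272,-0.0327,0]},
    {"offset": [-0.0272,-0.0327,0]},
    {"offset": [-0.0272,-0.0327,0]},
    {"offset": [-0.0272,-0.0327,0]},
    {"offset": [0,0,0.03]},
    {"offset": [0,0,0.03]}
  ],
  "claw": 0.035
}}

```text
validation failed for argument at $.mo...
```

```bash
python3 - <<'E'
from h import *
import pickle
c=snap("wrist","pics/w1.png"); pickle.dump(c,open("w1.pkl","wb"))
o=bot.observe(); print(o["clock"],o["ee_pos"],o["tool_rot"],o["ft_force"],o["opening"],o["joint_positions"])
print(proj(c,[471,-136.7,112],True),proj(c,[471,-136.7,75],True),proj(c,o["ee_pos"],True),c["position"])
E
```

```text
0.2 [145.46433936 556.14705348 249.92194737] [-1.04201670e-04  1.27575664e-01  9.91828766e-01 -3.71723228e-04] [ 0.22254712 -0.53801244 -0.1363958 ] 0.9983186879350382 [ 1.18096608e+00  1.50788614e-01  1.43776176e+00  8.80306407e-06
  1.55381433e+00 -1.33981808e-01]
[  6.25927096 480.23934873] [ 15.03308605 467.72647657] [315.69076592 329.1828103 ] [ 72.25494263 575.64290387 373.17800954]
```

View pics/w1.png

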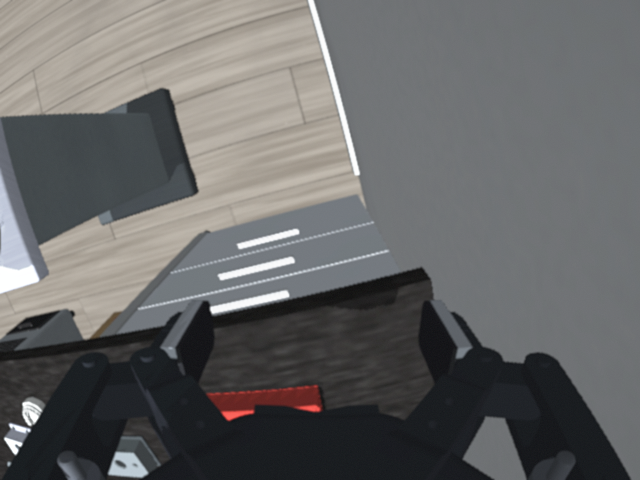

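The call was refused, most likely because each row needs "twist", and the picture is unchanged from the start. I'm resending with twist included.

Request:
{"fn": "send_rows", "kwargs": {
  "motion": [
    {"offset": [-0.0272,-0.0327,0],"twist": 0},
    {"offset": [-0.0272,-0.0327,0],"twist": 0},
    {"offset": [-0.0272,-0.0327,0],"twist": 0},
    {"offset": [-0.0272,-0.0327,0],"twist": 0},
    {"offset": [-0.0272,-0.0327,0],"twist": 0},
    {"offset": [-0.0272,-0.0327,0],"twist": 0},
    {"offset": [-0.0272,-0.0327,0],"twist": 0},
    {"offset": [-0.0272,-0.0327,0],"twist": 0},
    {"offset": [-0.0272,-0.0327,0],"twist": 0},
    {"offset": [-0.0272,-0.0327,0],"twist": 0},
    {"offset": [-0.0272,-0.0327,0],"twist": 0},
    {"offset": [-0.0272,-0.0327,0],"twist": 0},
    {"offset": [-0.0272,-0.0327,0],"twist": 0},
    {"offset": [-0.0272,-0.0327,0],"twist": 0},
    {"offset": [-0.0272,-0.0327,0],"twist": 0},
    {"offset": [-0.0272,-0.0327,0],"twist": 0},
    {"offset": [-0.0272,-0.0327,0],"twist": 0},
    {"offset": [-0.0272,-0.0327,0],"twist": 0},
    {"offset": [0,0,0.03],"twist": 0},
    {"offset": [0,0,0.03],"twist": 0}
  ],
  "claw": 0.035
}}

```text
clock: 2.7
ee_pos: [470.2, -137.6, 189.3]
tool_rot: [-0.0, 0.128, 0.992, -0.0]
ft_force: [0.8, 0.1, 0.2]
opening: 0.408
grasp_force: 0.0
```

```bash
python3 - <<'E'
from h import *
import pickle
c=snap("wrist","pics/w2.png"); pickle.dump(c,open("w2.pkl","wb"))
o=bot.observe(); print(o["clock"],o["ee_pos"],o["joint_positions"])
for P in ([471,-136.7,112],[471,-136.7,75],o["ee_pos"],o["ee_pos"]-[0,0,77]): print(proj(c,P,True))
print(c["position"])
E
```

```text
2.75 [ 468.91421514 -136.78697872  185.43963509] [-4.41662663e-01  4.40740704e-03  1.72656670e+00 -9.01231677e-05
  1.41561597e+00 -1.75601443e+00]
[317.72574206 259.32987905]
[317.54252686 239.74925645]
[316.77306191 320.72625808]
[316.66152747 253.97571769]
[ 397.05178826 -118.11191115  312.64419891]
```

View pics/w2.png

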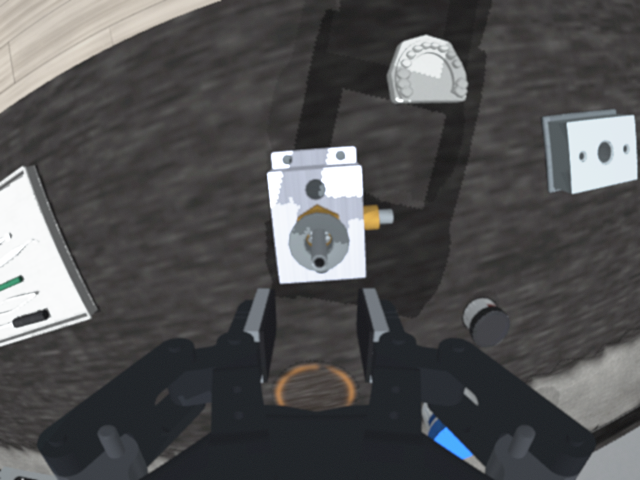

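The wrist view shows the tube tip at (319.5,261) and the ring at (319,240). The pads straddle u≈317, so the tube is about 1 mm off in tool x and y. I'm correcting for that and descending to around the tube's top.

Request:
{"fn": "send_rows", "kwargs": {
  "motion": [
    {"offset": [-0.001,0.0012,0.01],"twist": 0},
    {"offset": [0,0,0.01],"twist": 0},
    {"offset": [0,0,0.01],"twist": 0},
    {"offset": [0,0,0.01],"twist": 0},
    {"offset": [0,0,0.01],"twist": 0},
    {"offset": [0,0,0.01],"twist": 0},
    {"offset": [0,0,0.01],"twist": 0},
    {"offset": [0,0,0],"twist": 0},
    {"offset": [0,0,0],"twist": 0},
    {"offset": [0,0,0],"twist": 0},
    {"offset": [0,0,0],"twist": 0}
  ]
}}

```text
clock: 4.12
ee_pos: [471.6, -136.2, 120.6]
tool_rot: [0.0, 0.128, 0.992, -0.0]
ft_force: [-0.1, -0.3, 0.1]
opening: 0.412
grasp_force: 0.0
```

```bash
python3 - <<'E'
from h import *
import pickle
c=snap("wrist","pics/w3.png"); pickle.dump(c,open("w3.pkl","wb"))
cv2.imwrite("pics/w3c.png",cv2.resize(c["image"][180:420,200:440],None,fx=2.5,fy=2.5,interpolation=cv2.INTER_CUBIC))
o=bot.observe(); print(o["clock"],o["ee_pos"],o["ft_force"],o["opening"])
for P in ([471,-136.7,112],[471.5,-136.2,112],[471.5,-136.2,75],o["ee_pos"],[*o["ee_pos"][:2],112],[*o["ee_pos"][:2],75]): print((proj(c,P,True)-[200,180])*2.5)
E
```

```text
4.175 [ 471.56070898 -136.20981784  120.51699472] [ 0.91200412  0.34756166 -0.42506534] 0.4041110792823759
[285.37921502 342.63355255]
[289.14159361 344.53342603]
[289.52446869 251.90695311]
[289.0671389  372.09020708]
[289.17774195 344.85780152]
[289.55394248 252.18738858]
```

View pics/w3c.png

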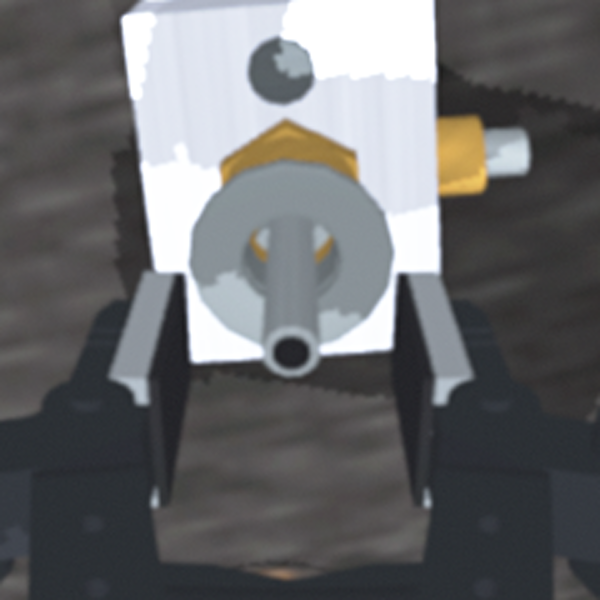

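The tube tip is at crop (291,351), expected (289,345), so it is centred between the pads to within about 0.3 mm in y and 0.9 mm in x. The ring top is at about 73–75. I'm narrowing the fingers and moving closer.

Request:
{"fn": "send_rows", "kwargs": {
  "motion": [
    {"offset": [-0.0008,0.0003,0],"twist": 0},
    {"offset": [0,0,0],"twist": 0},
    {"offset": [0,0,0],"twist": 0},
    {"offset": [0,0,0.004],"twist": 0},
    {"offset": [0,0,0.005],"twist": 0},
    {"offset": [0,0,0.005],"twist": 0},
    {"offset": [0,0,0.004],"twist": 0},
    {"offset": [0,0,0.002],"twist": 0},
    {"offset": [0,0,0],"twist": 0},
    {"offset": [0,0,0],"twist": 0}
  ],
  "claw": 0.015
}}

```text
clock: 5.42
ee_pos: [472.4, -136.1, 100.5]
tool_rot: [0.0, 0.128, 0.992, -0.0]
ft_force: [0.0, 0.4, 0.1]
opening: 0.174
grasp_force: 0.0
```

Request:
{"fn": "send_rows", "kwargs": {
  "motion": [
    {"offset": [0,0,0.001],"twist": 0},
    {"offset": [0,0,0.001],"twist": 0},
    {"offset": [0,0,0.001],"twist": 0},
    {"offset": [0,0,0.001],"twist": 0},
    {"offset": [0,0,0],"twist": 0},
    {"offset": [0,0,0],"twist": 0}
  ]
}}

```text
clock: 6.18
ee_pos: [472.4, -136.1, 96.4]
tool_rot: [0.0, 0.128, 0.992, -0.0]
ft_force: [0.6, 0.2, 1.1]
opening: 0.178
grasp_force: 0.0
```

Request:
{"fn": "send_rows", "kwargs": {
  "motion": [
    {"offset": [0,0,0.001],"twist": 0},
    {"offset": [0,0,0.001],"twist": 0},
    {"offset": [0,0,0],"twist": 0},
    {"offset": [0,0,0],"twist": 0}
  ]
}}

```text
clock: 6.68
ee_pos: [472.4, -136.1, 94.4]
tool_rot: [0.0, 0.128, 0.992, -0.0]
ft_force: [-0.4, 0.3, 4.2]
opening: 0.171
grasp_force: 2.1
```

Request:
{"fn": "send_rows", "kwargs": {
  "motion": [
    {"offset": [0,0,0.001],"twist": 0},
    {"offset": [0,0,0.001],"twist": 0},
    {"offset": [0,0,0],"twist": 0},
    {"offset": [0,0,0],"twist": 0}
  ]
}}

```text
clock: 7.18
ee_pos: [472.4, -136.1, 92.4]
tool_rot: [0.0, 0.128, 0.992, -0.0]
ft_force: [-0.1, 0.5, 6.7]
opening: 0.177
grasp_force: 3.1
```

Request:
{"fn": "send_rows", "kwargs": {
  "motion": [
    {"offset": [0,0,0.001],"twist": 0},
    {"offset": [0,0,0.0005],"twist": 0},
    {"offset": [0,0,0],"twist": 0},
    {"offset": [0,0,0],"twist": 0}
  ]
}}

```text
clock: 7.68
ee_pos: [472.4, -136.1, 91.0]
tool_rot: [0.0, 0.128, 0.992, -0.0]
ft_force: [-1.0, 1.2, 6.9]
opening: 0.179
grasp_force: 3.8
```

Request:
{"fn": "send_rows", "kwargs": {
  "motion": [
    {"offset": [0,0,0.0005],"twist": 0},
    {"offset": [0,0,0],"twist": 0},
    {"offset": [0,0,0],"twist": 0}
  ]
}}

```text
clock: 8.05
ee_pos: [472.5, -136.1, 90.5]
tool_rot: [0.0, 0.128, 0.992, -0.0]
ft_force: [-1.3, 0.6, 7.5]
opening: 0.176
grasp_force: 4.0
```

Request:
{"fn": "send_rows", "kwargs": {
  "motion": [
    {"offset": [0,0,0.0005],"twist": 0},
    {"offset": [0,0,0],"twist": 0},
    {"offset": [0,0,0],"twist": 0}
  ]
}}

```text
clock: 8.43
ee_pos: [472.5, -136.1, 90.1]
tool_rot: [0.0, 0.128, 0.992, -0.0]
ft_force: [-2.4, 0.8, 8.9]
opening: 0.173
grasp_force: 4.3
```

Request:
{"fn": "send_rows", "kwargs": {
  "motion": [
    {"offset": [0,0,0.0003],"twist": 0},
    {"offset": [0,0,0],"twist": 0},
    {"offset": [0,0,0],"twist": 0}
  ]
}}

```text
clock: 8.8
ee_pos: [472.5, -136.1, 90.0]
tool_rot: [0.0, 0.128, 0.992, -0.0]
ft_force: [-3.7, 1.1, 11.1]
opening: 0.177
grasp_force: 5.8
```

Request:
{"fn": "send_rows", "kwargs": {
  "motion": [
    {"offset": [0,0,0.0003],"twist": 0},
    {"offset": [0,0,0],"twist": 0},
    {"offset": [0,0,0],"twist": 0}
  ]
}}

```text
clock: 9.18
ee_pos: [472.5, -136.1, 89.9]
tool_rot: [0.0, 0.128, 0.992, -0.0]
ft_force: [-4.1, 2.6, 16.1]
opening: 0.174
grasp_force: 7.9
```

The ring is on its stop at 16 N. I'll back off slightly, since closing pushes the tips forward, and close in stages.

Request:
{"fn": "send_rows", "kwargs": {
  "motion": [
    {"offset": [0,0,-0.0005],"twist": 0},
    {"offset": [0,0,0],"twist": 0}
  ]
}}

```text
clock: 9.43
ee_pos: [472.5, -136.1, 90.0]
tool_rot: [0.0, 0.128, 0.992, -0.0]
ft_force: [-1.7, 1.2, 8.1]
opening: 0.173
grasp_force: 4.3
```

Request:
{"fn": "send_rows", "kwargs": {
  "motion": [
    {"offset": [0,0,0],"twist": 0},
    {"offset": [0,0,0],"twist": 0}
  ],
  "claw": 0.0125
}}

```text
clock: 9.68
ee_pos: [472.5, -136.1, 90.0]
tool_rot: [0.0, 0.128, 0.992, -0.0]
ft_force: [-1.1, 0.7, 9.1]
opening: 0.146
grasp_force: 4.3
```

Request:
{"fn": "send_rows", "kwargs": {
  "motion": [
    {"offset": [0,0,0.0002],"twist": 0},
    {"offset": [0,0,0],"twist": 0}
  ]
}}

```text
clock: 9.93
ee_pos: [472.6, -136.2, 90.0]
tool_rot: [0.0, 0.128, 0.992, -0.0]
ft_force: [-1.6, 0.9, 11.3]
opening: 0.149
grasp_force: 5.6
```

Request:
{"fn": "send_rows", "kwargs": {
  "motion": [
    {"offset": [0,0,0],"twist": 0},
    {"offset": [0,0,0],"twist": 0},
    {"offset": [0,0,0],"twist": 0},
    {"offset": [0,0,0],"twist": 0}
  ],
  "claw": 0.006
}}

```text
clock: 10.42
ee_pos: [472.6, -136.2, 90.0]
tool_rot: [0.0, 0.128, 0.992, -0.0]
ft_force: [-0.9, 1.1, 11.9]
opening: 0.098
grasp_force: 60.0
```

The tube is gripped with 60 N and the ring is on its stop. Now a gentle lift, with a force check.

Request:
{"fn": "send_rows", "kwargs": {
  "motion": [
    {"offset": [0,0,-0.001],"twist": 0},
    {"offset": [0,0,-0.001],"twist": 0},
    {"offset": [0,0,0],"twist": 0}
  ]
}}

```text
clock: 10.8
ee_pos: [472.6, -136.2, 91.8]
tool_rot: [0.0, 0.128, 0.992, -0.0]
ft_force: [0.8, -0.2, 6.6]
opening: 0.097
grasp_force: 59.3
```

Request:
{"fn": "send_rows", "kwargs": {
  "motion": [
    {"offset": [0,0,-0.001],"twist": 0},
    {"offset": [0,0,-0.001],"twist": 0},
    {"offset": [0,0,-0.001],"twist": 0},
    {"offset": [0,0,0],"twist": 0}
  ]
}}

```text
clock: 11.3
ee_pos: [472.3, -136.2, 94.4]
tool_rot: [-0.0, 0.128, 0.992, -0.0]
ft_force: [0.6, -1.8, -1.9]
opening: 0.092
grasp_force: 58.4
```

Request:
{"fn": "send_rows", "kwargs": {
  "motion": [
    {"offset": [0,0,-0.001],"twist": 0},
    {"offset": [0,0,0],"twist": 0}
  ]
}}

```text
clock: 11.55
ee_pos: [472.3, -136.1, 95.5]
tool_rot: [-0.0, 0.128, 0.992, -0.0]
ft_force: [1.7, -2.6, -1.8]
opening: 0.099
grasp_force: 58.4
```

Request:
{"fn": "send_rows", "kwargs": {
  "motion": [
    {"offset": [0,0,-0.001],"twist": 0},
    {"offset": [0,0,-0.001],"twist": 0},
    {"offset": [0,0,0],"twist": 0}
  ]
}}

```text
clock: 11.92
ee_pos: [472.4, -136.1, 97.7]
tool_rot: [0.0, 0.128, 0.992, -0.0]
ft_force: [0.3, -3.0, -0.2]
opening: 0.099
grasp_force: 58.5
```

Only light drag, so the tube is free. I'm drawing it out.

Request:
{"fn": "send_rows", "kwargs": {
  "motion": [
    {"offset": [0,0,-0.003],"twist": 0},
    {"offset": [0,0,-0.005],"twist": 0},
    {"offset": [0,0,-0.006],"twist": 0},
    {"offset": [0,0,-0.006],"twist": 0},
    {"offset": [0,0,-0.006],"twist": 0},
    {"offset": [0,0,-0.006],"twist": 0},
    {"offset": [0,0,-0.006],"twist": 0},
    {"offset": [0,0,-0.006],"twist": 0},
    {"offset": [0,0,-0.006],"twist": 0},
    {"offset": [0,0,-0.006],"twist": 0},
    {"offset": [0,0,-0.006],"twist": 0},
    {"offset": [0,0,-0.006],"twist": 0},
    {"offset": [0,0,-0.006],"twist": 0},
    {"offset": [0,0,-0.006],"twist": 0},
    {"offset": [0,0,-0.004],"twist": 0},
    {"offset": [0,0,-0.002],"twist": 0},
    {"offset": [0,0,0],"twist": 0},
    {"offset": [0,0,0],"twist": 0}
  ]
}}

```text
clock: 14.18
ee_pos: [472.3, -136.0, 183.3]
tool_rot: [-0.0, 0.128, 0.992, -0.0]
ft_force: [-0.6, -0.4, -0.4]
opening: 0.101
grasp_force: 58.7
```

```bash
python3 - <<'E'
from h import *
import pickle
c=snap("scene","pics/s2.png"); w=snap("wrist","pics/w4.png")
i=c["image"][120:400,270:510]; j=w["image"][180:460,200:440]
cv2.imwrite("pics/s2c.png",cv2.resize(np.hstack([i,j]),None,fx=1.66,fy=1.66,interpolation=cv2.INTER_CUBIC))
o=bot.observe(); print(o["clock"],o["ee_pos"],o["ft_force"],o["opening"],o["grasp_force"])
E
```

```text
14.275 [ 472.29427989 -136.04741117  183.35412216] [0.46730815 0.07692468 0.08486941] 0.09429284874899928 58.69934856891632
```

View pics/s2c.png

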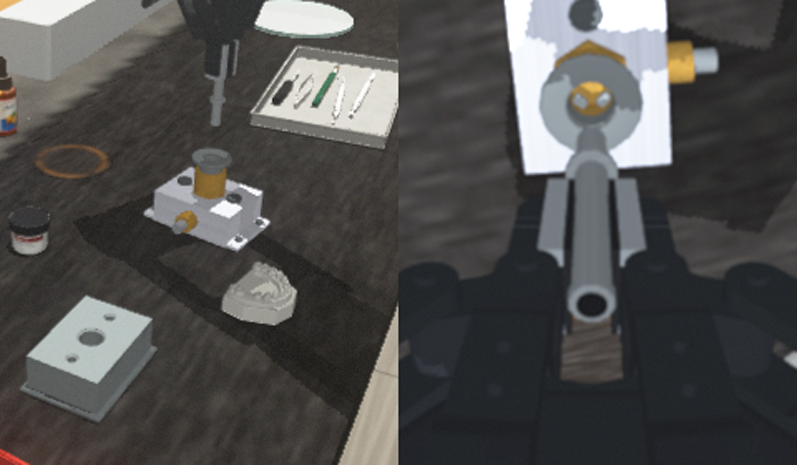

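The tube is out and held upright; its foot is at about (400,195) in the scene. I'm carrying it over to the hole.

Request:
{"fn": "send_rows", "kwargs": {
  "motion": [
    {"offset": [0.0037,0.0133,0],"twist": 0},
    {"offset": [0.0074,0.0266,0],"twist": 0},
    {"offset": [0.0074,0.0266,0],"twist": 0},
    {"offset": [0.0074,0.0266,0],"twist": 0},
    {"offset": [0.0074,0.0266,0],"twist": 0},
    {"offset": [0.0074,0.0266,0],"twist": 0},
    {"offset": [0.0074,0.0266,0],"twist": 0},
    {"offset": [0.0074,0.0266,0],"twist": 0},
    {"offset": [0.0074,0.0266,0],"twist": 0},
    {"offset": [0.0074,0.0266,0],"twist": 0},
    {"offset": [0.0037,0.0133,0],"twist": 0},
    {"offset": [0,0,0.02],"twist": 0},
    {"offset": [0,0,0.02],"twist": 0},
    {"offset": [0,0,0.01],"twist": 0},
    {"offset": [0,0,0.005],"twist": 0},
    {"offset": [0,0,0],"twist": 0},
    {"offset": [0,0,0],"twist": 0},
    {"offset": [0,0,0],"twist": 0}
  ]
}}

```text
clock: 16.52
ee_pos: [468.3, 140.0, 128.9]
tool_rot: [0.0, 0.128, 0.992, 0.0]
ft_force: [-0.1, 0.2, -0.4]
opening: 0.101
grasp_force: 58.7
```

```bash
python3 - <<'E'
from h import *
import pickle
c=snap("scene","pics/s3.png"); w=snap("wrist","pics/w5.png"); pickle.dump((c,w),open("p5.pkl","wb"))
i=c["image"][250:390,270:390]; j=w["image"][200:340,255:375]
cv2.imwrite("pics/s3c.png",cv2.resize(np.hstack([i,j]),None,fx=3.33,fy=3.33,interpolation=cv2.INTER_CUBIC))
o=bot.observe(); e=o["ee_pos"]; print(o["clock"],e,o["opening"],o["grasp_force"])
for P in ([e[0],e[1],36],[467.8,139.8,36],[e[0],e[1],e[2]-70]): print((proj(w,P,True)-[255,200])*3.33+[400,0],(proj(c,P)-[270,250])*3.33)
E
```

```text
16.625 [468.16812765 139.99380177 128.76663188] 0.09751821056099114 58.71214807033539
[602.7952787  164.67571914] [180.70029869 239.93534671]
[601.27811918 163.10818623] [181.72893338 239.94468457]
[602.63575357 209.57173679] [181.6208108  194.42472066]
```

View pics/s3c.png

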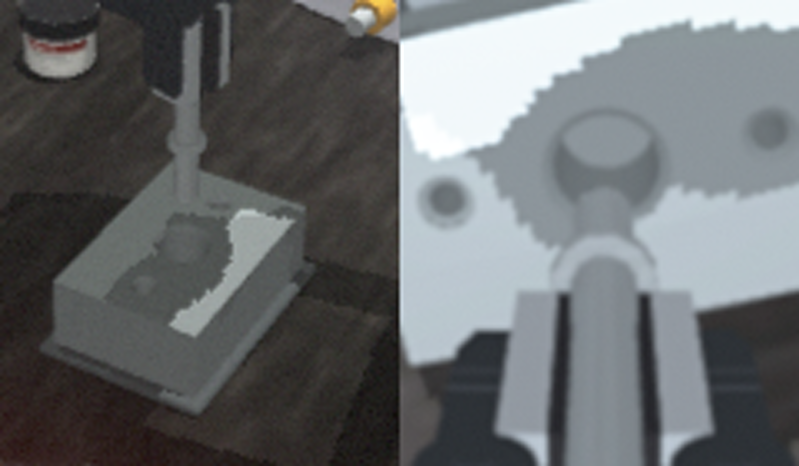

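In the wrist view the hole centre is at crop (607,163) and the TCP axis projects to (603,165), so the hole is about 0.6 mm to +y. The scene view agrees, with the tube over the hole at (186,243). I'm shifting and lowering it.

Request:
{"fn": "send_rows", "kwargs": {
  "motion": [
    {"offset": [0.0001,0.0006,0.005],"twist": 0},
    {"offset": [0,0,0.005],"twist": 0},
    {"offset": [0,0,0.005],"twist": 0},
    {"offset": [0,0,0.004],"twist": 0},
    {"offset": [0,0,0.003],"twist": 0},
    {"offset": [0,0,0.003],"twist": 0},
    {"offset": [0,0,0.003],"twist": 0},
    {"offset": [0,0,0.003],"twist": 0},
    {"offset": [0,0,0.003],"twist": 0},
    {"offset": [0,0,0.003],"twist": 0},
    {"offset": [0,0,0.003],"twist": 0},
    {"offset": [0,0,0.003],"twist": 0},
    {"offset": [0,0,0.001],"twist": 0},
    {"offset": [0,0,0],"twist": 0},
    {"offset": [0,0,0],"twist": 0}
  ]
}}

```text
clock: 18.5
ee_pos: [468.2, 140.6, 84.6]
tool_rot: [0.0, 0.128, 0.992, -0.0]
ft_force: [-0.9, 0.7, -0.8]
opening: 0.102
grasp_force: 58.7
```

Request:
{"fn": "send_rows", "kwargs": {
  "motion": [
    {"offset": [0,0,0.001],"twist": 0},
    {"offset": [0,0,0.001],"twist": 0},
    {"offset": [0,0,0.001],"twist": 0},
    {"offset": [0,0,0.001],"twist": 0},
    {"offset": [0,0,0],"twist": 0},
    {"offset": [0,0,0],"twist": 0}
  ]
}}

```text
clock: 19.25
ee_pos: [468.1, 140.6, 80.5]
tool_rot: [-0.0, 0.128, 0.992, -0.0]
ft_force: [-0.2, 0.6, 0.0]
opening: 0.096
grasp_force: 58.7
```

The bead has entered freely. I'm lowering in small steps until it touches the floor.

Request:
{"fn": "send_rows", "kwargs": {
  "motion": [
    {"offset": [0,0,0.001],"twist": 0},
    {"offset": [0,0,0.001],"twist": 0},
    {"offset": [0,0,0.001],"twist": 0},
    {"offset": [0,0,0],"twist": 0},
    {"offset": [0,0,0],"twist": 0}
  ]
}}

```text
clock: 19.88
ee_pos: [468.2, 140.6, 77.5]
tool_rot: [0.0, 0.128, 0.992, -0.0]
ft_force: [-0.0, -0.2, -0.4]
opening: 0.098
grasp_force: 58.7
```

Request:
{"fn": "send_rows", "kwargs": {
  "motion": [
    {"offset": [0,0,0.0005],"twist": 0},
    {"offset": [0,0,0.0005],"twist": 0},
    {"offset": [0,0,0],"twist": 0}
  ]
}}

```text
clock: 20.25
ee_pos: [468.1, 140.6, 76.5]
tool_rot: [-0.0, 0.128, 0.992, -0.0]
ft_force: [0.4, 0.1, -1.1]
opening: 0.098
grasp_force: 58.7
```

Request:
{"fn": "send_rows", "kwargs": {
  "motion": [
    {"offset": [0,0,0.0005],"twist": 0},
    {"offset": [0,0,0],"twist": 0},
    {"offset": [0,0,0],"twist": 0}
  ]
}}

```text
clock: 20.62
ee_pos: [468.2, 140.6, 76.1]
tool_rot: [0.0, 0.128, 0.992, -0.0]
ft_force: [-0.8, 0.3, 1.6]
opening: 0.101
grasp_force: 58.9
```

Request:
{"fn": "send_rows", "kwargs": {
  "motion": [
    {"offset": [0,0,0.0003],"twist": 0},
    {"offset": [0,0,0],"twist": 0},
    {"offset": [0,0,0],"twist": 0}
  ]
}}

```text
clock: 21.0
ee_pos: [468.3, 140.6, 76.0]
tool_rot: [0.0, 0.128, 0.992, -0.0]
ft_force: [-1.5, -0.8, 7.0]
opening: 0.099
grasp_force: 59.4
```

The foot is on the floor (7 N at the expected height). I'm releasing and rising.

Request:
{"fn": "send_rows", "kwargs": {
  "motion": [
    {"offset": [0,0,-0.0003],"twist": 0},
    {"offset": [0,0,0],"twist": 0},
    {"offset": [0,0,0],"twist": 0}
  ],
  "claw": 0.015
}}

```text
clock: 21.38
ee_pos: [468.1, 140.6, 75.9]
tool_rot: [-0.0, 0.128, 0.992, -0.0]
ft_force: [-0.5, 0.2, -0.4]
opening: 0.176
grasp_force: 0.0
```

Request:
{"fn": "send_rows", "kwargs": {
  "motion": [
    {"offset": [0,0,0],"twist": 0},
    {"offset": [0,0,0],"twist": 0},
    {"offset": [0,0,0],"twist": 0},
    {"offset": [0,0,0],"twist": 0}
  ],
  "claw": 0.035
}}

```text
clock: 21.88
ee_pos: [468.1, 140.6, 76.0]
tool_rot: [0.0, 0.128, 0.992, -0.0]
ft_force: [-0.3, 0.7, 0.1]
opening: 0.408
grasp_force: 0.0
```

Request:
{"fn": "send_rows", "kwargs": {
  "motion": [
    {"offset": [0,0,-0.004],"twist": 0},
    {"offset": [0,0,-0.008],"twist": 0},
    {"offset": [0,0,-0.01],"twist": 0},
    {"offset": [0,0,-0.01],"twist": 0},
    {"offset": [0,0,-0.01],"twist": 0},
    {"offset": [0,0,-0.01],"twist": 0},
    {"offset": [0,0,-0.01],"twist": 0},
    {"offset": [0,0,-0.01],"twist": 0},
    {"offset": [0,0,-0.01],"twist": 0},
    {"offset": [0,0,0],"twist": 0},
    {"offset": [0,0,0],"twist": 0},
    {"offset": [0,0,0],"twist": 0}
  ]
}}

```text
clock: 23.38
ee_pos: [468.0, 140.6, 157.6]
tool_rot: [-0.0, 0.128, 0.992, -0.0]
ft_force: [0.6, -0.1, 0.6]
opening: 0.41
grasp_force: 0.0
```

```bash
python3 - <<'E'
from h import *
w=snap("wrist","pics/w6.png"); c=snap("scene","pics/s6.png"); t=snap("top","pics/t6.png")
o=bot.observe(); print(o["clock"],o["ee_pos"],o["opening"],o["grasp_force"],o["ft_force"])
# expected tube top 98 mm over table; bright-edge print around it
P=[468.4,140.7,98]; print("exp",proj(w,P,True),proj(c,P),proj(t,P))
# scene: difference against the start picture shows the standing tube
d=cv2.absdiff(c["image"],cv2.imread("pics/scene0.png")).max(2)[270:335,300:350]
for r in range(0,65,3): print(270+r,"".join("#" if v>40 else "." for v in d[r]))
E
```

```text
23.525 [468.02229497 140.58790525 157.76185873] 0.41336464722971583 0.0 [-0.31127778 -0.59035395  0.15370991]
exp [316.35094796 271.00554598] [324.62701522 284.02664971] [233.62197031 295.34752065]
270 ..................................................
273 ..................................................
276 ..................................................
279 ..................................................
282 ..................................................
285 ..................................................
288 ........................#####.....................
291 .......................######.....................
294 .......................######.....................
297 .......................######.....................
300 ...................#########......................
303 ................#####################.............
306 .............#################################....
309 ..........########################################
312 .......###########################.....###########
315 ....#################################.............
318 .####################.#####..######...............
321 ###################............######.............
324 ##################..............######............
327 #####################.........#######.............
330 ####################################..............
333 ##################################................
```

The scene difference shows the tube standing upright at u≈325.5 with its top at about row 286, as expected for a tube on the hole's floor. Handing in.

```bash
python3 -c "
from plant import bot
print(bot.finish_job())"
```

```text
the job is handed in; nothing more can be done
None
```

The tube was drawn out with the ring held on its stop (16 N peak press), now stands in the large hole by the final camera check, and the job is handed in; no verdict was returned.

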